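# Rock two cover plates and reject the twisted one

### The job

One of the two blue cover plates on the granite surface plate is twisted. Find it by pressing down with the fingers on the corner diagonally opposite a cover's brass plug: the twisted one rocks, the flat one stands firm. Once you have rocked the twisted cover, lift it by its handle and set it down, without dropping it, in the red reject tray so that it lies on the tray's floor, handle up; the flat cover stays where it lies.

Things in the scene. Friction and masses are not known exactly. Their poses are not given: they have to be found in the camera images.
- cover_a_handle (a point): centre of the black bar handle of cover A, the point to grip. The cover is a blue plate, 140 x 90 x 8 mm, 0.35 kg, one of two lookalikes. The bar is 76 mm long, 14 wide, 14 tall, runs along the long side; this point is over the cover's centre, 36 mm above its underside (21 mm free under the bar). Axes: x along bar and long side, y across, z up out of the cover
- cover_a_press (a point): point on the top face of cover A near the corner opposite its plug: from the cover's centre 50 mm along -x, 27 mm along -y. About 1 N down here rocks the twisted cover by about 0.09 rad (this point sinks 4 to 5 mm, then stands firm; let go, it leans back); the flat cover does not move. Axes as the cover's
- cover_a_plug (a point): centre of the top of the brass plug on cover A (22 mm in diameter, stands 11 mm out of the top face), near the corner opposite the press point (45 mm along +x and 26 mm along +y from the cover's centre)
- cover_b_handle (a point): centre of the black bar handle of cover B, the point to grip. The cover is a blue plate, 140 x 90 x 8 mm, 0.35 kg, one of two lookalikes. The bar is 76 mm long, 14 wide, 14 tall, runs along the long side; this point is over the cover's centre, 36 mm above its underside (21 mm free under the bar). Axes: x along bar and long side, y across, z up out of the cover
- cover_b_press (a point): point on the top face of cover B near the corner opposite its plug: from the cover's centre 50 mm along -x, 27 mm along -y. About 1 N down here rocks the twisted cover by about 0.09 rad (this point sinks 4 to 5 mm, then stands firm; let go, it leans back); the flat cover does not move. Axes as the cover's
- cover_b_plug (a point): centre of the top of the brass plug on cover B (22 mm in diameter, stands 11 mm out of the top face), near the corner opposite the press point (45 mm along +x and 26 mm along +y from the cover's centre)
- reject_tray_in (a point): centre of the inner floor of the open red reject tray, 5 mm above the table. The inside is 190 x 190 mm, walls 5 mm thick, their rim 20 mm above the inner floor. x and y lie along its sides, z up
- surface_plate: grey granite surface plate, fixed, 250 x 400 x 50 mm (x, y, z); origin at the centre of its underside, so its top is at z = 50 mm. The two covers lie on it side by side along its y
There are look-alikes about, which are no part of the job. Leave any green or purple look-alike of the part that bears cover_a_handle alone.

How it is judged (in metres and radians):
On the way:
1. the twisted cover is rocked on the surface plate: the fingers press its corner opposite the plug down, and the plug's corner lifts (height (world z) of cover_a_press below 0.06 m and height (world z) of cover_a_plug above 0.0715 m and contact force between the fingers and cover_a above 0.3 N and horizontal distance between the grasp point and cover_a_press below 0.045 m), for 0.1 s.
At the end, for the whole second after the job is handed in: The twisted cover lies released and at rest on the floor of the red tray, handle up (within 0.1 rad), its handle's centre within 55 mm of the tray's centre along each side of the tray and no more than 44 mm above the tray's floor; the flat cover is within 30 mm of where it lay (x of cover_a_handle in the frame of reject_tray_in between -0.055 and 0.055 m and y of cover_a_handle in the frame of reject_tray_in between -0.055 and 0.055 m and z of cover_a_handle in the frame of reject_tray_in below 0.044 m and angle between cover_a_handle's own z axis and vertical below 0.1 rad and linear speed of each of cover_a, cover_b below 0.02 m/s and contact force between the fingers and cover_a below 0.05 N and distance of cover_b_handle from where it was at the start of the episode below 0.03 m); the robot touches nothing.
It fails at once if the flat cover is carried or pushed away (30 mm or more) (distance of cover_b_handle from where it was at the start of the episode above 0.03 m).
It fails at once if the twisted cover is dropped (falls faster than 0.7 m/s, untouched by the fingers) (linear speed of cover_a above 0.7 m/s and contact force between the fingers and cover_a below 0.05 N).
It also fails if it takes over 58 s, if anything falls off the work surface, if the arm or the gripper's body presses on something with over 40 N, if the wrist force passes 120 N, or if a joint passes its speed limit or range.

### The arm

A 6-joint arm with a two-finger parallel gripper is mounted at the origin on the work surface; the furniture and walls round the work are solid. World frame = base frame: x ahead of the robot, y to its left, z up, the work surface at z = 0. Lengths are in m, angles in degrees, forces in N, time in s.
With the tool pointing down it reaches from about 0.3 to 0.775 m from the base axis. Payload 14.6 kg.
Tool frame: the origin (TCP) lies at the very end of the fingers, on their centre line; the grasp point (between the pads) lies 19 mm behind it; z points along the fingers, y is the direction in which the jaws open and shut (so a half turn about z gives the same grasp; the last joint's range is limited). The gripper opens to 94 mm and grips with 3 to 60 N. Pads are 16 mm wide; open, the fingers measure 119 mm over their backs; the gripper's body (75 mm by 177 mm) begins 78 mm behind the grasp point.
Start: joints at [-78.587, 17.183, 87.147, -0, 75.671, -3.816], TCP at [0.144, -0.531, 0.205] pointing down, gripper open.
Joint ranges: [-173.82, 173.82], [-45.26, 126.66], [13.44, 144.39], [-59.66, 239.66], [0, 175.72], [-146.38, 146.38]. Speed limits (degrees/s): [127.2, 127.2, 147.25, 180, 180, 180].

### API

Orientations are given as [roll, pitch, yaw] about the fixed x, y, z axes, in that order (R = Rz(yaw) Ry(pitch) Rx(roll)).
In Python, from station import arm, kinematics, imaging, workorder, spotter gives the robot as it stands. Calls block until the motion is done:
- arm.move_ptp(position, orientation): joint-space move of the TCP to a pose.
- arm.move_l(position, orientation=None, v=0.15): straight line of the TCP; orientation=None keeps the orientation; v is the mean speed in m/s.
- arm.move_j(angles): joint-space move.
- arm.gripper_open() and arm.gripper_close(newtons=None): open the fingers fully, or close them until they stop; newtons is the grip in N (None keeps the last).
- arm.dwell(seconds).
- kinematics.solve_ik(position, orientation): joint angles nearest the present ones, or None.
- imaging.read_camera(name): name is "side" or "top"; returns a dict with "color" (480x640x3 uint8, red, green, blue), "intrinsics" (3x3 intrinsics, pixels), "R" (3x3) and "t" (3): a world point X has camera coordinates R X + t. Camera axes: x right, y down, z forward; pixel columns grow to the right and rows downward; lengths in m; the calibration is good to about 2 mm. A picture is of the moment at which its call begins. There is no depth.
A pose or a line that the arm cannot do raises arm.PlanningError and nothing moves.
- workorder.close_job(): hands the job in, once; it reports no verdict.
Trained networks look in the newest picture that a camera, given by its name, has taken for a name from the list of things; names that differ only in an ending like _2 or _b are one class to them, and where a whole thing is asked for, a point or a joint stands for the part that bears it (a point fixed in the world has none). Each returns a list of dicts, best first, with "conf" (0 to 1); they miss things now and then, are a little off and sometimes report something else, mostly with a low value. They report only what shows in the picture. A call takes as long as a camera call. They do not tell look-alikes from the thing itself.
- spotter.boxes_of(camera, query): "rect" ([left, top, right, bottom] in pixels, round what is visible of it).
Readings, each from a call of its own:
- arm.read_time(): time.
- arm.read_joint_pos(): joint angles.
- arm.read_dq(): joint speeds.
- arm.read_joint_efforts(): joint torques, N m.
- arm.read_position(): TCP position.
- arm.read_eef_rot(): TCP orientation.
- arm.read_force(): force on the tool from outside, world axes, zero at the start.
- arm.read_torque(): the same for the moment, N m.
- arm.read_gripper_width(): opening from 0.0 (shut) to 1.0 (fully open).
Only numpy, scipy, OpenCV 4.12 (cv2) and the standard library are available. Lean on these libraries where they do the work, as an engineer would, in place of code of your own. Each camera call takes 0.05 s, during which the arm holds its last target.

## Working session

There is one attempt and no reset: what is moved stays moved. The work goes in short steps, each a Python script; the robot and the scene stay as the last script left them, time stands still between calls to the robot, and variables do not carry over. Pictures are saved under pics/ and viewed, and the job is handed in when it is done.

```bash
ls; mkdir -p pics; python3 - <<'E'
from station import arm, imaging, spotter
import cv2
for n in ("top","side"):
    c=imaging.read_camera(n); cv2.imwrite(f"pics/{n}0.png",c["color"][:,:,::-1])
    print(n,c["intrinsics"].round(1).tolist(),c["R"].round(4).tolist(),c["t"].round(4).tolist(), -c["R"].T@c["t"])
    for q in ("cover_a_handle","cover_a_plug","reject_tray_in","surface_plate"):
        try: print(q,[([round(x) for x in d["rect"]],round(d["conf"],2)) for d in spotter.boxes_of(n,q)])
        except Exception as e: print(q,e)
print(arm.read_time(),arm.read_force(),arm.read_eef_rot())
E
```

```text
pics
top [[475.5, 0.0, 325.6], [0.0, 475.5, 238.8], [0.0, 0.0, 1.0]] [[-0.0288, -0.9995, 0.0104], [-0.9953, 0.0277, -0.0923], [0.0919, -0.013, -0.9957]] [0.0198, 0.461, 1.4849] [0.32291391 0.02632557 1.52084842]
cover_a_handle [([178, 152, 224, 195], 0.85), ([184, 297, 221, 347], 0.58), ([317, 191, 348, 239], 0.56)]
cover_a_plug [([174, 152, 226, 195], 0.83), ([313, 189, 349, 241], 0.69), ([180, 299, 225, 346], 0.65)]
reject_tray_in [([390, 194, 470, 274], 0.83)]
surface_plate [([254, 190, 287, 234], 0.69), ([240, 175, 365, 255], 0.64)]
side [[465.8, 0.0, 315.7], [0.0, 465.8, 251.4], [0.0, 0.0, 1.0]] [[0.9911, -0.1331, -0.0082], [-0.0649, -0.4274, -0.9017], [0.1165, 0.8942, -0.4323]] [-0.4505, 0.098, 1.3172] [ 0.29941454 -1.19588125  0.65398652]
cover_a_handle [([318, 244, 371, 266], 0.61), ([349, 206, 380, 223], 0.58), ([222, 216, 257, 234], 0.54)]
cover_a_plug [([320, 247, 367, 268], 0.89), ([349, 208, 380, 228], 0.85), ([220, 213, 254, 233], 0.54)]
reject_tray_in [([279, 302, 397, 380], 0.87)]
surface_plate [([296, 221, 394, 297], 0.82)]
0.5 [ 1.13437613  0.39514606 -0.34845206] [-1.79997526e+02 -3.28765894e-04  1.52295276e+01]
```

View pics/top0.png

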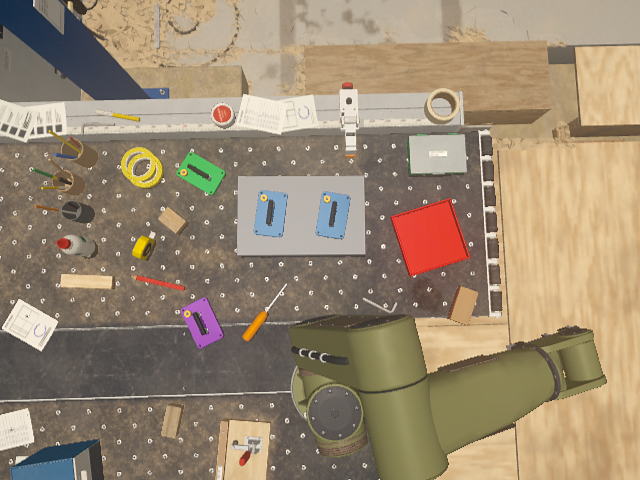

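View pics/side0.png

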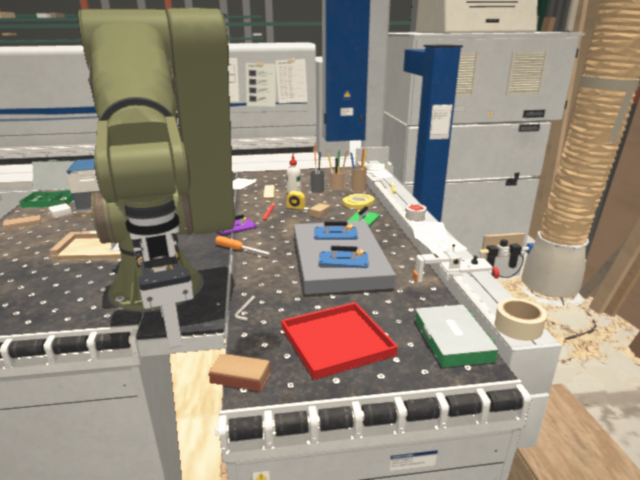

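```bash
python3 - <<'E'
import cv2
a=cv2.imread("pics/top0.png")[165:285,230:480]; cv2.imwrite("pics/topz.png",cv2.resize(a,None,fx=3.2,fy=3.2,interpolation=cv2.INTER_CUBIC))
a=cv2.imread("pics/side0.png")[190:390,260:460]; cv2.imwrite("pics/sidez.png",cv2.resize(a,None,fx=3,fy=3,interpolation=cv2.INTER_CUBIC))
E
```

```text
(no output)
```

View pics/topz.png

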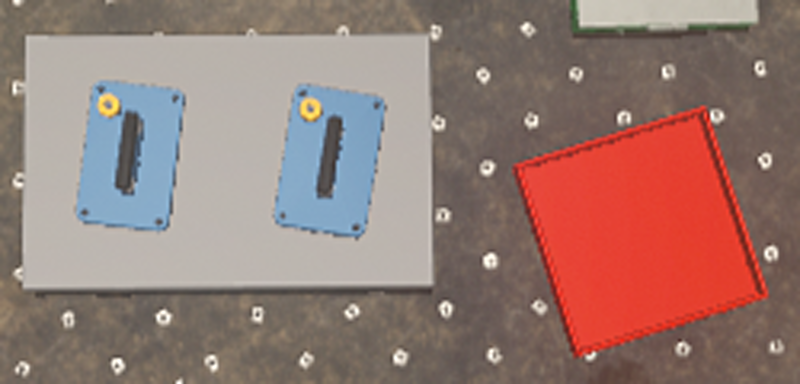

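View pics/sidez.png

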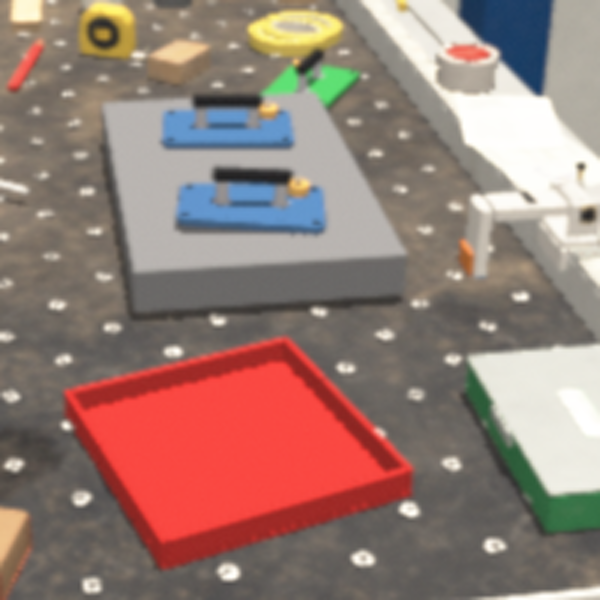

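The top view shows two blue covers on the plate, at about (270,214) and (333,215). Both plugs are at the upper left (+x, +y). The red tray is at about (430,237), and the green and purple look-alikes are off the plate. Next I'll measure positions.

```bash
cat > h.py <<'E'
import numpy as np, cv2
from station import arm, kinematics, imaging, spotter
def back(c,uv,z):
    K,R,t=c["intrinsics"],c["R"],c["t"]
    o=-R.T@t; d=R.T@np.linalg.solve(K,np.array([uv[0],uv[1],1.]))
    return o+d*(z-o[2])/d[2]
def blobs(c,kind,roi=None):
    hsv=cv2.cvtColor(c["color"],cv2.COLOR_RGB2HSV)
    if kind=="blue": m=cv2.inRange(hsv,(100,80,90),(118,255,255))
    elif kind=="red": m=cv2.bitwise_or(cv2.inRange(hsv,(0,150,80),(6,255,255)),cv2.inRange(hsv,(174,150,80),(180,255,255)))
    elif kind=="brass": m=cv2.inRange(hsv,(14,120,120),(30,255,255))
    elif kind=="black": m=cv2.inRange(hsv,(0,0,0),(180,255,75))
    if roi:
        mm=np.zeros_like(m); l,t,r,b=roi; mm[t:b,l:r]=255; m&=mm
    cs,_=cv2.findContours(m,cv2.RETR_EXTERNAL,cv2.CHAIN_APPROX_NONE)
    return sorted(cs,key=cv2.contourArea,reverse=True)
def worldrect(c,cont,z):
    P=np.array([back(c,p[0],z)[:2] for p in cv2.convexHull(cont)],np.float32)
    (x,y),(w,h),a=cv2.minAreaRect(P*1000); return x,y,w,h,a
E
python3 - <<'E'
from h import *
t=imaging.read_camera("top"); s=imaging.read_camera("side")
for c,roi,tr in ((t,(240,178,365,255),(385,190,475,280)),(s,(290,215,395,290),(270,295,405,385))):
    for k,z,r in (("blue",.058,roi),("red",.025,tr)):
        for b in blobs(c,k,r)[:3 ]:
            if cv2.contourArea(b)>60: print(k,np.round(worldrect(c,b,z),1))
    for k,z in (("brass",.069),("black",.093)):
        for b in blobs(c,k,roi)[:4]:
            if cv2.contourArea(b)>8:
                m=cv2.moments(b); p=back(c,(m["m10"]/m["m00"],m["m01"]/m["m00"]),z); print(k,cv2.contourArea(b),p.round(4),np.round(worldrect(c,b,z),1))
# plate corners grey
E
```

```text
blue [531.4 -16.7  88.3 136.9  79.1]
blue [541.4 176.3  88.7 137.1  81.6]
red [ 458.  -322.7  200.7  204.5   15.6]
brass 25.5 [0.581  0.0008 0.069 ] [580.3   0.9  15.5  18.8  88.4]
brass 24.0 [0.5898 0.1951 0.069 ] [588.6 195.2  15.4  18.8  89. ]
blue [532.  -16.6 102.1 137.4  76.7]
blue [541.9 168.9  90.  137.2  81.3]
red [ 457.6 -340.1  210.8  225.2   15.6]
brass 14.5 [ 0.5796 -0.0094  0.069 ] [580.9  -8.   27.4  16.3  86.1]
black 58.5 [ 0.5346 -0.0274  0.093 ] [532.1 -28.4  19.8  67.9  81.3]
black 46.0 [0.5394 0.1619 0.093 ] [540.3 159.   25.2  67.   81.2]
```

```bash
cat >> h.py <<'E'
def press(c,yaw,zmin=.0515):
    a=np.radians(yaw); R=np.array([[np.cos(a),-np.sin(a)],[np.sin(a),np.cos(a)]])
    p=np.array(c)+R@[-.050,-.027]; o=[180,0,yaw]
    print("press xy",p)
    arm.gripper_close(5)
    arm.move_ptp([*p,.12],o)
    arm.move_l([*p,.068],o,v=.1); arm.dwell(.2)
    f0=arm.read_force()[2]; z=.068
    while z>zmin:
        z-=.001; arm.move_l([*p,z],o,v=.02)
        f=arm.read_force()[2]-f0
        print(round(z,4),arm.read_position()[2].round(4),round(f,2))
        if f>5: break
    arm.dwell(.4); print("hold",arm.read_force()[2]-f0,arm.read_time())
    return p
E
python3 - <<'E'
from h import *
press([.5314,-.0167],-11)
for n in ("side","top"):
    c=imaging.read_camera(n); cv2.imwrite(f"pics/{n}1.png",c["color"][:,:,::-1])
    for b in blobs(c,"brass",(240,178,365,255) if n=="top" else (290,215,395,290))[:2]: m=cv2.moments(b); print(n,m["m10"]/m["m00"],m["m01"]/m["m00"])
a=cv2.imread("pics/side1.png")[190:390,260:460]; cv2.imwrite("pics/sidez1.png",cv2.resize(a,None,fx=3,fy=3))
E
```

```text
press xy [ 0.4771668  -0.03366348]
0.067 0.0671 0.08
0.066 0.0659 -0.24
0.065 0.0649 -0.42
0.064 0.0639 -0.81
0.063 0.063 -0.27
0.062 0.0619 0.13
0.061 0.061 1.75
0.06 0.0599 -0.17
0.059 0.059 1.09
0.058 0.0585 9.34
hold 9.02557185769362 7.95
side 358.3333333333333 251.23655913978493
side 348.75 226.72916666666666
top 327.0 199.0
top 263.5208333333333 197.61805555555554
```

View pics/sidez1.png

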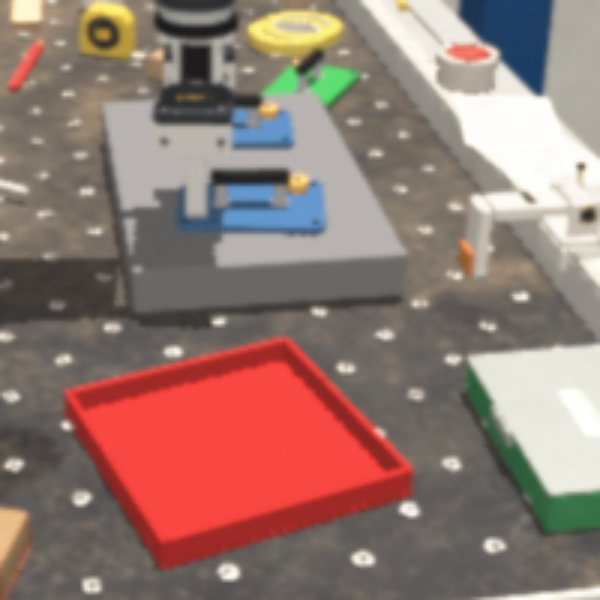

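```bash
python3 - <<'E'
import cv2, numpy as np
L=[]
for f in ("side0","side1"):
    a=cv2.imread(f"pics/{f}.png"); 
    L.append(cv2.resize(a[235:275,315:375],None,fx=10,fy=10,interpolation=cv2.INTER_CUBIC))
    hsv=cv2.cvtColor(a,cv2.COLOR_BGR2HSV); m=cv2.inRange(hsv,(10,90,90),(32,255,255))
    for l,t,r,b in ((340,240,375,262),(335,215,362,233)):
        ys,xs=np.nonzero(m[t:b,l:r]); print(f,len(xs),(xs.mean()+l).round(2),(ys.mean()+t).round(2))
cv2.imwrite("pics/cmp.png",np.vstack(L)[:,:600])
E
```

```text
side0 32 358.91 251.94
side0 22 348.5 226.36
side1 37 358.54 250.65
side1 24 348.75 226.42
```

View pics/cmp.png

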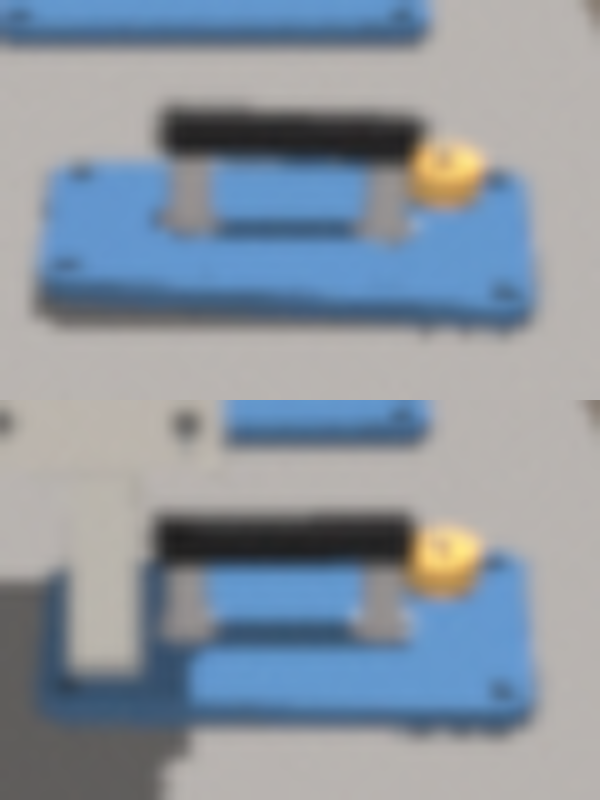

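Cover 1 (on the -y side) rocked. The shadow gap under its press corner closed, its plug rose about 1.3 px (≈4 mm) while the other cover's plug stayed put, and it stood firm at z≈0.0585. Next I'll lift it.

```bash
python3 - <<'E'
from h import *
o=[180,0,-11]
p=arm.read_position(); arm.move_l([p[0],p[1],.13],o,v=.1)
c=[.5314,-.0167]
arm.gripper_open()
arm.move_l([*c,.13],o,v=.15)
arm.move_l([*c,.0675],o,v=.06)
f0=arm.read_force()
arm.gripper_close(30); print("w",arm.read_gripper_width(),arm.read_force()-f0)
arm.move_l([*c,.17],o,v=.06); arm.dwell(.2)
print(arm.read_gripper_width(),arm.read_force()-f0,arm.read_time())
for n in ("side","top"):
    k=imaging.read_camera(n); cv2.imwrite(f"pics/{n}2.png",k["color"][:,:,::-1])
a=cv2.imread("pics/side2.png")[130:330,240:440]; cv2.imwrite("pics/sidez2.png",cv2.resize(a,None,fx=3,fy=3))
E
```

```text
w 0.14422810763884908 [-0.07401931 -0.30838419 -0.91352505]
0.14657498781521922 [ 0.80247914 -0.35875234 -3.51016047] 15.3417
```

View pics/sidez2.png

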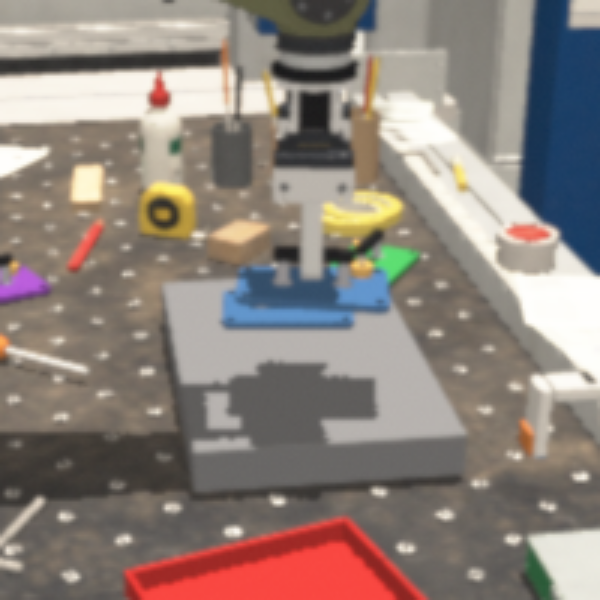

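The cover is held by its handle, carrying about 3.5 N, nearly level with a slight lean. Next I'll carry it to the tray.

```bash
python3 - <<'E'
from h import *
o=[180,0,15.6]; c=[.458,-.3227]
arm.move_l([*c,.15],o,v=.12)
arm.move_l([*c,.045],o,v=.08); arm.dwell(.2)
f0=arm.read_force()[2]; z=.030
arm.move_l([*c,z],o,v=.03)
while z>.0195:
    z-=.001; arm.move_l([*c,z],o,v=.02); f=arm.read_force()[2]-f0
    print(round(z,4),round(f,2))
    if f>4.5: break
print(arm.read_time())
for n in ("side","top"):
    k=imaging.read_camera(n); cv2.imwrite(f"pics/{n}3.png",k["color"][:,:,::-1])
a=cv2.imread("pics/side3.png")[220:420,240:440]; cv2.imwrite("pics/sidez3.png",cv2.resize(a,None,fx=3,fy=3))
E
```

```text
0.029 1.31
0.028 1.07
0.027 0.71
0.026 0.5
0.025 1.76
0.024 0.72
0.023 1.55
0.022 8.19
22.525
```

View pics/sidez3.png

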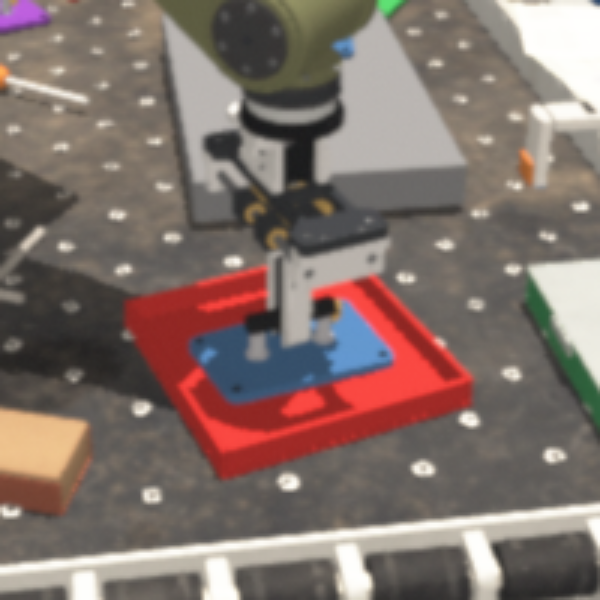

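The cover is on the tray floor and inside the walls. I'll release it and retreat.

```bash
python3 - <<'E'
from h import *
o=[180,0,15.6]; c=[.458,-.3227]
arm.gripper_open(); arm.dwell(.2)
arm.move_l([*c,.15],o,v=.08)
arm.move_ptp([.144,-.531,.205],[180,0,15.2]); arm.dwell(.3)
print(arm.read_time(),arm.read_force(),arm.read_gripper_width())
for n in ("side","top"):
    k=imaging.read_camera(n); cv2.imwrite(f"pics/{n}4.png",k["color"][:,:,::-1])
    for z,roi in ((.013,(385,190,475,280) if n=="top" else (270,295,405,385)),(.058,(240,178,365,255) if n=="top" else (290,215,395,290))):
        print(n,np.round(worldrect(k,blobs(k,"blue",roi)[0],z),1))
a=cv2.imread("pics/side4.png")[220:420,240:440]; b=cv2.imread("pics/top4.png")[160:290,240:490]
cv2.imwrite("pics/sidez4.png",cv2.resize(a,None,fx=3,fy=3));cv2.imwrite("pics/topz4.png",cv2.resize(b,None,fx=3,fy=3))
E
```

```text
27.575 [ 0.42753405 -1.35686054 -0.59633195] 0.9975619354480751
side [ 458.9 -326.6  139.3   85.6   11.9]
side [542.  168.9  90.  137.   81.2]
top [ 459.2 -321.9  135.    88.4   15.9]
top [541.5 176.3  88.7 137.   81.7]
```

View pics/sidez4.png

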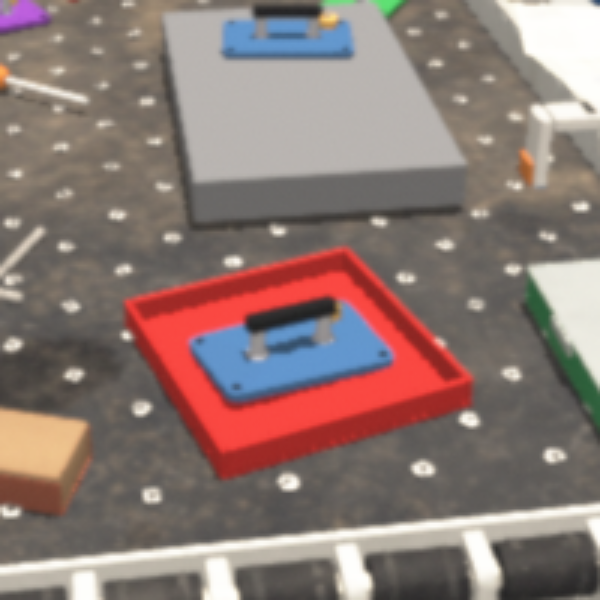

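View pics/topz4.png

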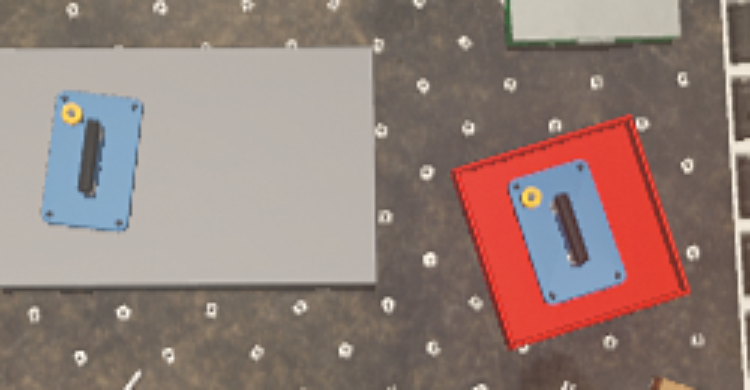

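The twisted cover lies handle up in the middle of the tray, the flat cover hasn't moved, and the arm is clear.

```bash
python3 -c "
from station import workorder
print(workorder.close_job())"
```

```text
the job is handed in; nothing more can be done
None
```

I found the twisted cover, moved it to the red reject tray and handed the job in; the hand-in reported no verdict.

- **Finding it:** I pressed only the cover nearer the tray, the one on the -y side. It rocked: the gap under the pressed corner closed and the plug rose about 4 mm. It then stood firm at about 9 N, with the fingertips at z = 58.5 mm. The step-by-step force readings were too noisy to show the rocking clearly, so I relied on the side pictures taken before and during the press. I did not press the other cover.
- **Placing it:** I lifted the cover by its handle and lowered it to the tray floor, stopping at about 8 N of contact. I then released it and moved the arm back to its start position.
- **Last checks:** The top camera puts the cover about 1–2 mm from the tray centre; the side camera agrees to about 5 mm. It lies handle up, in line with the tray's sides. The flat cover reads within 0.1 mm of where it lay, and the gripper is open and clear. The job took about 28 s of the 58 s allowed.

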